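# Hang the specimen carrier on the free branch of the kit tree

## Task

Turn the kit tree until its one empty branch points along the red arrow on the foot, then hang the orange-and-white specimen carrier on that branch by its bail. Lower it gently so that it hangs straight between the branch's two stops with the branch still pointing along the arrow, and let go; do not shift or tip the other things on the bench.

Things in the scene. Friction and masses are not known exactly. Their poses are not given: they have to be found in the camera images.
- foot: Fixed foot of the kit tree: white disc 140 mm across, 12 mm high, with a white tongue 44 mm wide, 6 mm high, reaching 170 mm from the axis and carrying a flat red arrow. Origin on the tree's vertical axis at table height; z up; the arrow points along the foot's own -x axis (roughly to the robot).
- tree (a joint): Angle of the tree on its foot, rad: 0 (or any whole turn) when the empty branch points along the arrow, growing anticlockwise seen from above. Turns endlessly both ways and stays where it is left; friction 0.25 N m (some 3 N at 85 mm from the axis). Four level branches at 90 degrees; three carry sealed kits, one is empty.
- hub_top (a point): Top centre of the tree's green hub, 48 mm across, 195 mm above the table, on the axis; nothing stands higher on the tree but the branches' outer stops (202 mm) and inner stops (200 mm). Kit cases clipped fast to the other three branches: 83 mm wide, 39 mm deep, centred 100 mm from the axis, 72 to 133 mm above the table; their clips end level with the branch tops.
- branch_seat (a point): Seat on the empty branch: middle of the bar's top face, 100 mm from the axis, 190 mm above the table; its -x axis points outward along the branch, z up. The steel bar is 10 mm wide, 14 mm tall and reaches 133 mm from the axis. Outer stop 125 to 133 mm from the axis, 12 mm above the bar's top; inner stop 68 to 74 mm, 10 mm above it.
- carrier_mid (a point): Specimen carrier, loose, 0.2 to 0.4 kg, standing upright, 176 mm tall; this point is on its vertical centre line, 88 mm above its underside, z up. Its box is 44 mm (own x) by 84 mm (own y), 62 mm tall, white and orange. Above it an orange bail (arch), 12 mm thick in x, with uprights 6 mm thick at y = -39 and +39 mm. It may hang either way round.
- bail (a point): Middle of the underside of the carrier's arch, which rests on the branch when hung; 118 mm above the carrier's underside, 56 mm above the box; axes as the carrier's. The window below is 72 mm wide, open along x. The underside is flat for 22 mm, then slopes down to both sides, so the arch centres itself on a bar; the arch is 8 mm thick.
- carrier_grip (a point): Centre of the carrier's black grip block, to be held from above: 20 mm (own x) by 24 mm (own y), standing on the arch from 126 to 176 mm above the carrier's underside; this point is 151 mm above the underside. Axes as the carrier's.
- reagent: Bystander, loose, to be left alone: amber reagent bottle, 64 mm across, 190 mm tall; origin at the centre of its underside, z up.
- jar: Bystander, loose, to be left alone: clear jar with green lid, 68 mm across, 85 mm tall; origin at the centre of its underside, z up.
- wipes: Bystander, loose, to be left alone: white and blue wipes can, 72 mm across, 120 mm tall; origin at the centre of its underside, z up.
- sanitizer: Bystander, loose, to be left alone: clear bottle with blue cap, 60 mm across, 165 mm tall; origin at the centre of its underside, z up.
- gel: Bystander, loose, to be left alone: blue bottle with white cap, 56 mm across, 150 mm tall; origin at the centre of its underside, z up.
- scanner: Bystander, loose, to be left alone: yellow bar code reader on a black stand, 70 (x) x 60 (y) mm at the foot, head 75 x 45 mm, 163 mm tall; origin at the centre of its underside, z up.
- tubes: Bystander, loose, to be left alone: blue tube rack, 120 (x) x 62 (y) mm, 89 mm tall with its capped tubes; origin at the centre of its underside, z up.
- cartons: Bystander, loose, to be left alone: two stacked flat kit cartons, 80 (x) x 130 (y) mm, 50 mm tall; origin at the centre of its underside, z up.
Things that resemble listed ones, but are neither listed nor needed, are in the scene too. What is shaped like the part that bears carrier_mid but green or turquoise is not meant.

How it is judged:
By the outcome, as a careful person would: the job done as asked, in the order asked, and still so for the second after the job is handed in, with the robot touching nothing.
It also fails if it takes over 61 s, if anything falls off the work surface, if the arm or the gripper's body presses on something with over 40 N, if the wrist force passes 120 N, or if a joint passes its speed limit or range.

## Robot

A 6-joint arm with a two-finger parallel gripper is mounted at the origin on the work surface. World frame = base frame: x ahead of the robot, y to its left, z up, the work surface at z = 0. Lengths are in m, angles in rad, forces in N, time in s.
With the tool pointing down it reaches from about 0.4 to 0.925 m from the base axis. Payload 3.4 kg.
Tool frame: the origin (TCP) lies at the very end of the fingers, on their centre line; the grasp point (between the pads) lies 19 mm behind it; z points along the fingers, y is the line along which they close (so a half turn about z gives the same grasp; the last joint's range is limited). The gripper opens to 85 mm and grips with 20 to 120 N. Pads are 22 mm wide; open, the fingers measure 114 mm over their backs; the gripper's body (76 mm by 85 mm) begins 54 mm behind the grasp point. The pads swing forward as they close: fully open they stand 13 mm farther back than shut.
Start: joints at [-1.276, 0.307, 1.506, -0, 1.328, -0.073], TCP at [0.207, -0.536, 0.231] pointing down, gripper open.
Joint ranges: [-3.12, 3.12], [-1.05, 2.28], [0.14, 2.33], [-1.42, 4.57], [0.1, 2.73], [-2.68, 2.68]. Speed limits (rad/s): [2.57, 2.57, 3.14, 3.14, 3.14, 3.14].

## Interface

Orientations are given as a unit quaternion [w, x, y, z].
In Python, from station import sense, read_camera, camera_params, hand_in gives the robot as it stands.
- The arm moves only by the tool apply_moves, never from a script. Its argument "targets" is a list of rows, each an object with "linear": the shift along the world's x, y, z in mm, a list of three; "rot": the turn, a rotation vector about the world's x, y, z in rad, a list of three. In form: [{"linear": [dx, dy, dz], "rot": [wx, wy, wz]}, ...]. A call has 1 to 12 rows; each row shifts and turns the commanded pose from where the row before left it; what a row does not reach is not made up. A row lasts 1/12 s, in which the tool goes at most 41.7 mm and 7.16 degrees, less where a joint would pass 70% of its speed; a pose out of reach is approached as far as the arm can. A call is refused whole if a number of a shift passes 41.7 or a number of a turn 0.125, either way. A call with a gripper value outside its range is refused whole. "jaw" is the finger opening in mm, from 0 to 85.4, set as the call begins (left out, the last holds). The fingers move at their own pace and stop on an object; "newtons" is the grip in N (left out, the last holds). Time passes only in rows, so rows that do not move let the fingers close. It gives the time, the measured TCP pose, the force, the opening and the grip force at its end, in the units of the state.
- sense(): the state, without advancing time (a new reading comes with each control period).
- read_camera(name): name is "scene" or "side" or "wrist"; returns the picture (480x640x3 uint8, red, green, blue); there is no depth.
- camera_params(name): a dict with "camera_matrix" (3x3 intrinsics, pixels), "rvec" (rotation vector, rad) and "tvec" (3), from world to camera coordinates, as OpenCV has them. Camera axes: x right, y down, z forward; pixel columns grow to the right and rows downward; lengths in m; the calibration is good to about 2 mm. A picture is of the moment at which its call begins: read the wrist's pose just before it. camera_params takes no time and is no camera call; for the wrist camera it gives the pose at the moment of the call.
- hand_in(): hands the job in; it is judged then, once.
The state is a dict: "time": time; "q": joint angles; "joint_vel": joint speeds; "joint_torque": joint torques, N m; "position": TCP position; "eef_rot": TCP orientation; "ft_force": force on the tool from outside, world axes, zero at the start; "wrist_torque": the same for the moment, N m; "grip_width": finger opening in m; "grip_force": force on a finger pad.
Only numpy, scipy, OpenCV 4.12 (cv2) and the standard library are available. Lean on these libraries where they do the work, as an engineer would, in place of code of your own. Each camera call takes 0.05 s, during which the arm holds its last target. There are 200 camera calls.

## Working session

There is one attempt and no reset: what is moved stays moved. The work goes in short steps, Python scripts to look and compute and a tool call to move; the robot and the scene stay as the last step left them, time stands still between calls to the robot, and variables do not carry over. Pictures are saved under pics/ and viewed, at most 10 in all, crops included, and the job is handed in when it is done.

Besides the shell and the picture viewer there is one more tool, called by a JSON object that holds its "fn" and its "kwargs". apply_moves: Moves the arm, as the interface text tells. Its arguments: {"type":"object","properties":{"targets":{"type":"array","items":{"type":"object","properties":{"linear":{"type":"array","items":{"type":"number"}},"rot":{"type":"array","items":{"type":"number"}}}}},"jaw":{"type":"number"},"newtons":{"type":"number"}},"required":["targets"]}

```bash
mkdir -p pics; python3 - <<'E'
from station import *
import cv2,numpy as np
for n in("scene","side"):
    im=read_camera(n); cv2.imwrite(f"pics/{n}0.png",im[:,:,::-1]); p=camera_params(n)
    R=cv2.Rodrigues(np.array(p["rvec"]))[0]; print(n,np.round(p["camera_matrix"],1).tolist(),np.round(-R.T@np.array(p["tvec"]).ravel(),3),np.round(R[2],2))
s=sense();print(s)
E
```

```text
scene [[489.6, 0.0, 319.2], [0.0, 489.6, 238.4], [0.0, 0.0, 1.0]] [ 1.052 -0.408  0.81 ] [-0.6   0.39 -0.7 ]
side [[491.5, 0.0, 320.3], [0.0, 491.5, 236.0], [0.0, 0.0, 1.0]] [0.102 0.718 0.637] [ 0.4  -0.77 -0.5 ]
{'time': 0.1, 'q': array([-1.27554014e+00,  3.07490131e-01,  1.50754640e+00, -3.22039062e-05,
        1.32841645e+00, -7.34980543e-02]), 'joint_vel': array([-0.00067736, -0.00116358, -0.00401942,  0.00184938, -0.00050117,
        0.00077987]), 'joint_torque': array([-8.09599187e-04, -4.58533359e+01, -2.52609694e+01, -2.90117696e-04,
        5.46390118e-03,  8.46585692e-06]), 'position': array([ 0.20704282, -0.53574999,  0.2304764 ]), 'eef_rot': array([-9.22725547e-04,  9.83049500e-01,  1.83337979e-01, -1.18456536e-04]), 'ft_force': array([-1.35598702, -0.08721245, -0.29754948]), 'wrist_torque': array([ 0.05035655,  0.11081917, -0.00530455]), 'grip_force': 0.0, 'grip_width': 0.08515032680596404}
```

View pics/scene0.png

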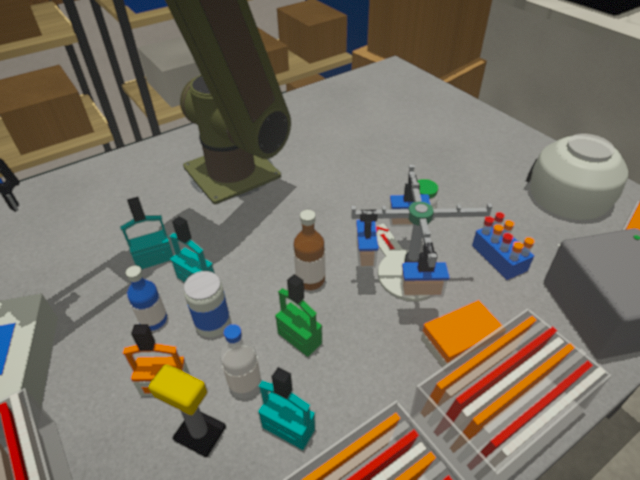

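View pics/side0.png

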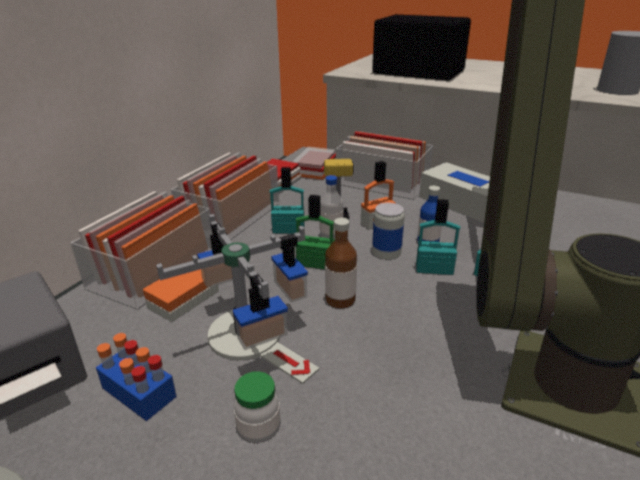

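The orange-and-white carrier is at scene (148,358) and side (378,200). Things it could be confused with are the teal carriers at scene (148,235), (190,255) and (287,410), the green carrier at (300,320) and the orange cartons at (465,330). The empty branch points right in the scene view, from the hub at (421,211) to (490,210); in the side view it points left to (160,270). I'll check this in close crops.

```bash
cat > h.py <<'E'
from station import *
import cv2,numpy as np
def cam(n):
    p=camera_params(n); K=np.array(p["camera_matrix"]);R=cv2.Rodrigues(np.array(p["rvec"]))[0];t=np.array(p["tvec"]).ravel()
    return K,R,t
def ray(c,uv):
    K,R,t=c; d=R.T@np.linalg.solve(K,[uv[0],uv[1],1]); return -R.T@t,d
def plane(c,uv,z):
    o,d=ray(c,uv); return o+d*(z-o[2])/d[2]
def tri(c1,u1,c2,u2):
    P=[c[0]@np.c_[c[1],c[2]] for c in(c1,c2)]
    X=cv2.triangulatePoints(P[0],P[1],np.array(u1,float),np.array(u2,float)).ravel(); return X[:3]/X[3]
def proj(c,X):
    K,R,t=c; x=K@(R@np.array(X)+t); return x[:2]/x[2]
E
python3 - <<'E'
from h import *
A=cv2.imread("pics/scene0.png");B=cv2.imread("pics/side0.png")
cr=lambda I,x,y,w,h:cv2.resize(I[y:y+h,x:x+w],(400,300),interpolation=cv2.INTER_CUBIC)
g=np.vstack([np.hstack([cr(A,100,310,120,90),cr(B,330,140,120,90)]),np.hstack([cr(A,340,160,160,120),cr(B,150,200,200,150)])])
cv2.imwrite("pics/c.png",g)
s,d=cam("scene"),cam("side")
h=tri(s,(421,210),d,(236,248));print("hub",h,plane(s,(421,210),.195),plane(d,(236,248),.195))
print("grip top",tri(s,(143,329),d,(380,164)),plane(s,(143,329),.176),plane(d,(380,164),.176))
print("branch end",plane(s,(490,209),.19),plane(d,(160,271),.19))
b=plane
for n,c,I in(("scene",s,A),("side",d,B)):
    hs=cv2.cvtColor(I,cv2.COLOR_BGR2HSV)
    m=((hs[...,0]<5)|(hs[...,0]>174))&(hs[...,1]>140)&(hs[...,2]>90)
    k,l,st,ce=cv2.connectedComponentsWithStats(m.astype(np.uint8))
    for i in range(1,k):
        if 8<st[i,4]<400: print(n,ce[i].round(),st[i,4],plane(c,ce[i],.006).round(3))
# rough bystanders, base points
for n,uv in dict(reagent=(311,287),gel=(150,327),wipes=(210,333),san=(243,396),scan=(200,433),green=(300,345),tealB=(148,262),tealC=(190,278),tealD=(287,438)).items(): print(n,plane(s,uv,0).round(3))
E
```

```text
hub [0.57370982 0.13944616 0.19571593] [0.57423747 0.14089172 0.195     ] [0.57347394 0.13759801 0.195     ]
grip top [ 0.51378502 -0.39134161  0.17341985] [ 0.51811183 -0.39065521  0.176     ] [ 0.51113861 -0.38838664  0.176     ]
branch end [0.64441817 0.25446889 0.19      ] [0.64715587 0.24658677 0.19      ]
scene [494. 219.] 127 [0.552 0.431 0.006]
scene [382. 229.] 23 [0.423 0.186 0.006]
scene [507. 237.] 70 [0.615 0.406 0.006]
scene [387. 241.] 51 [0.463 0.169 0.006]
scene [447. 478.] 25 [ 0.922 -0.093  0.006]
side [389. 137.] 176 [ 0.736 -1.082  0.006]
side [333. 156.] 11 [ 0.843 -0.797  0.006]
side [230. 170.] 204 [ 1.099 -0.524  0.006]
side [281. 165.] 212 [ 0.966 -0.64   0.006]
side [185. 183.] 10 [ 1.162 -0.368  0.006]
side [144. 218.] 280 [ 1.102 -0.13   0.006]
side [ 87. 235.] 11 [1.164 0.009 0.006]
side [130. 345.] 96 [0.746 0.265 0.006]
side [286. 358.] 111 [0.466 0.164 0.006]
side [154. 360.] 106 [0.677 0.275 0.006]
side [303. 369.] 99 [0.426 0.172 0.006]
side [138. 371.] 114 [0.682 0.309 0.006]
reagent [ 0.473 -0.05   0.   ]
gel [ 0.373 -0.373  0.   ]
wipes [ 0.456 -0.28   0.   ]
san [ 0.613 -0.289  0.   ]
scan [ 0.632 -0.381  0.   ]
green [ 0.582 -0.148  0.   ]
tealB [ 0.198 -0.312  0.   ]
tealC [ 0.298 -0.253  0.   ]
tealD [ 0.723 -0.264  0.   ]
```

View pics/c.png

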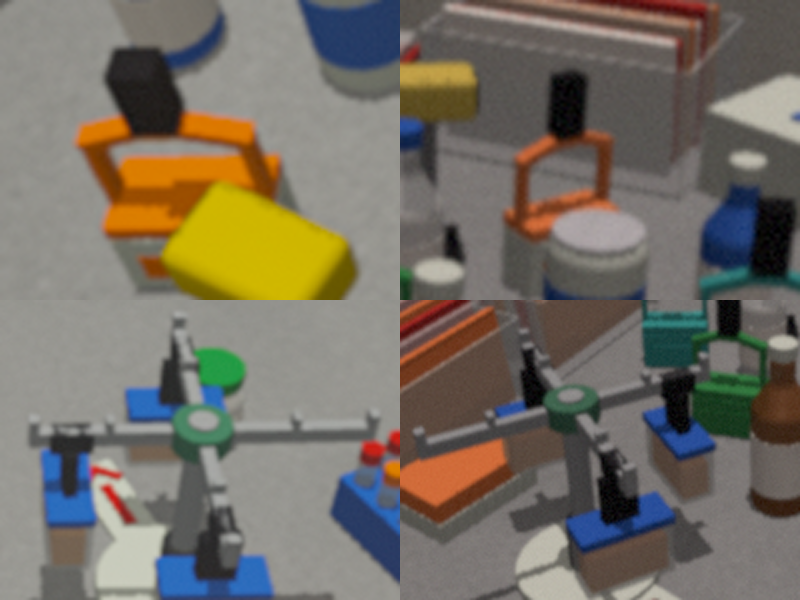

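The crops confirm the orange carrier on a white box, partly behind the scanner head. The bare branch runs from the hub to scene px (490,208). Next I work out the bearings.

```bash
python3 - <<'E'
from h import *
s,d=cam("scene"),cam("side")
a=lambda v:np.degrees(np.arctan2(v[1],v[0])).round(1)
# arch ends upper corners: scene crop scale 120/400, side same
L=lambda x,y:(100+x*.3,310+y*.3); M=lambda x,y:(330+(x-400)*.3,140+y*.3)
p,q=tri(s,L(85,135),d,M(520,160)),tri(s,L(250,128),d,M(605,143)); print("arch",p,q,a(q-p))
p,q=plane(s,L(85,130),.12),plane(s,L(250,125),.12);print(p,q,a(q-p))
p,q=tri(s,L(122,150),d,M(520,160)),tri(s,L(122,150),d,M(605,143));print(p,q)
# branches stops scene crop scale .4; side .5
S=lambda x,y:(340+x*.4,160+(y-300)*.4); D=lambda x,y:(150+(x-400)*.5,200+(y-300)*.5)
h=np.array([.574,.139,.195])
for n,c,u,z in(("empty out",s,S(373,416),.202),("empty in",s,S(296,419),.2),("left out",s,S(34,421),.202),("left",s,S(75,432),.19),
 ("empty out",d,D(419,434),.202),("empty in",d,D(491,414),.2),("opp",d,D(703,360),.202),("front",d,D(628,465),.202)):
  x=plane(c,u,z);print(n,x.round(3),a(x-h),np.linalg.norm((x-h)[:2]).round(3))
for u in((286,358),(303,369)):
  x=plane(d,u,.006);print("arrow side",a(x-h))
for u in((382,229),(387,241)):
  x=plane(s,u,.006);print("arrow scene",a(x-h))
E
```

```text
arch [ 0.52932443 -0.4134237   0.11634188] [ 0.50018805 -0.3724579   0.11578632] 125.4
[ 0.49295441 -0.42697065  0.12      ] [ 0.53733041 -0.35845668  0.12      ] 57.1
[ 0.53383011 -0.40550168  0.11205808] [ 0.49583837 -0.41993038  0.10931971]
empty out [0.646 0.246 0.202] 56.0 0.129
empty in [0.614 0.199 0.2  ] 56.2 0.072
left out [0.503 0.034 0.202] -124.3 0.127
left [0.52  0.061 0.19 ] -124.5 0.095
empty out [0.641 0.251 0.202] 58.9 0.131
empty in [0.612 0.198 0.2  ] 57.7 0.07
opp [0.497 0.041 0.202] -128.4 0.125
front [0.467 0.211 0.202] 146.0 0.129
arrow side 167.3
arrow side 167.1
arrow scene 162.3
arrow scene 164.4
```

{"fn": "apply_moves", "kwargs": {"targets": [{"linear":[20,10,20],"rot":[0,0,0.06]},{"linear":[30,14,15],"rot":[0,0,0.06]},{"linear":[30,14,15],"rot":[0,0,0.06]},{"linear":[30,14,15],"rot":[0,0,0.06]},{"linear":[30,14,10],"rot":[0,0,0.06]},{"linear":[30,14,10],"rot":[0,0,0.06]},{"linear":[30,14,10],"rot":[0,0,0.06]},{"linear":[20,10,5],"rot":[0,0,0.06]},{"linear":[0,0,0],"rot":[0,0,0]},{"linear":[0,0,0],"rot":[0,0,0]}], "jaw": 50}}

```text
time: 0.93
position: [0.4282, -0.4316, 0.331]
eef_rot: [-0.0, 0.911, 0.413, -0.0]
ft_force: [-1.2, -0.3, -0.3]
grip_width: 0.0501
grip_force: 0.0
```

```bash
python3 - <<'E'
from h import *
print(sense()["position"],sense()["time"],sense()["q"].round(2))
c=cam("wrist");np.savez("w1.npz",*c);I=read_camera("wrist");cv2.imwrite("pics/w1.png",I[:,:,::-1])
print(-c[1].T@c[2],c[1][2], c[0][0])
print(proj(c,[.514,-.391,.176]))
E
```

```text
[ 0.42818519 -0.43157467  0.330978  ] 0.9333 [-0.86  0.3   1.27 -0.    1.57 -0.14]
[ 0.47324755 -0.38034037  0.47456092] [-0.17926652 -0.20342847 -0.9625385 ] [387.30881273   0.         313.85263103]
[365.83488555  98.99410611]
```

View pics/w1.png

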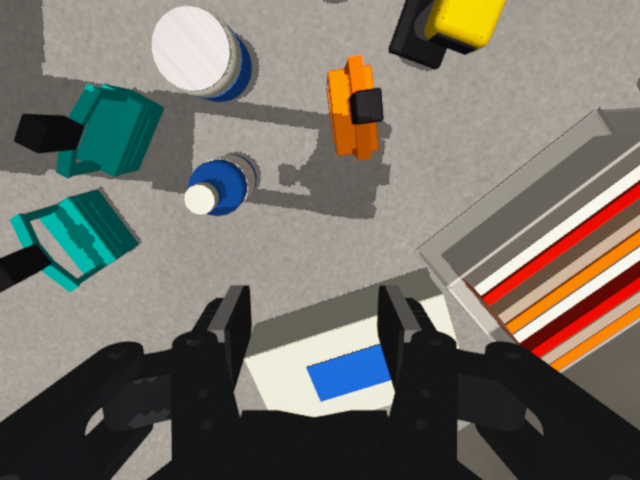

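The wrist view shows the carrier clearly: black grip top centred at about (367,105), arch ends at about (355,61) and (364,157). I'll measure these.

```bash
python3 - <<'E'
from h import *
z=np.load("w1.npz");c=[z[k] for k in z.files]
I=cv2.imread("pics/w1.png")
m=(I[60:140,335:400].max(2)<60).astype(np.uint8)
k,l,st,ce=cv2.connectedComponentsWithStats(m);i=1+st[1:,4].argmax();print(st[i],ce[i]+[335,60])
cnt=cv2.findContours((l==i).astype(np.uint8),0,2)[0][0]+[335,60];r=cv2.minAreaRect(cnt);print(r)
b=cv2.boxPoints(r)
P=[plane(c,p,.176) for p in b];print(np.round(P,4),np.mean(P,0))
for i in range(4):
  v=P[(i+1)%4]-P[i];print(np.degrees(np.arctan2(v[1],v[0])),np.linalg.norm(v))
p,q=plane(c,(355,60),.12),plane(c,(364,157),.12);v=p-q;print(p,q,(p+q)/2,np.degrees(np.arctan2(v[1],v[0])),np.linalg.norm(v))
for n,u,z in(("wipes",(190,50),.12),("gel",(201,198),.15),("scan",(466,18),.163)):print(n,plane(c,u,z))
E
```

```text
[ 15  28  33  36 996] [366.23694779 106.35542169]
((365.9328918457031, 105.8963623046875), (33.12946701049805, 31.693851470947266), 83.6598129272461)
[[ 0.5079 -0.3785  0.176 ]
 [ 0.5265 -0.3917  0.176 ]
 [ 0.5143 -0.4113  0.176 ]
 [ 0.4952 -0.3979  0.176 ]] [ 0.5109559  -0.39485278  0.176     ]
-35.265599046215016 0.022848961659438602
-121.8972642251671 0.023149791540063438
144.87109165206718 0.02335193268101831
56.85369943391757 0.02318136605464682
[ 0.53442485 -0.36284161  0.12      ] [ 0.4892158  -0.43020401  0.12      ] [ 0.51182032 -0.39652281  0.12      ] 56.133179206483476 0.08112675219642401
wipes [ 0.43534389 -0.26567205  0.12      ]
gel [ 0.36230661 -0.36136725  0.15      ]
scan [ 0.60503634 -0.39624104  0.163     ]
```

{"fn": "apply_moves", "kwargs": {"targets": [{"linear":[8,30,0],"rot":[0,0,0.02]},{"linear":[8,40,0],"rot":[0,0,0.02]},{"linear":[8,40,0],"rot":[0,0,0.02]},{"linear":[8,40,0],"rot":[0,0,0.02]},{"linear":[8,40,0],"rot":[0,0,0.02]},{"linear":[8,40,0],"rot":[0,0,0.02]},{"linear":[8,40,0],"rot":[0,0,0.02]},{"linear":[8,40,0],"rot":[0,0,0]},{"linear":[8,40,0],"rot":[0,0,0]},{"linear":[10,40,0],"rot":[0,0,0]},{"linear":[10,40,0],"rot":[0,0,0]},{"linear":[10,40,0],"rot":[0,0,0]}]}}

```text
time: 1.98
position: [0.5285, 0.038, 0.3308]
eef_rot: [0.0, 0.881, 0.473, -0.001]
ft_force: [1.5, -1.2, 0.3]
grip_width: 0.05
grip_force: 0.0
```

{"fn": "apply_moves", "kwargs": {"targets": [{"linear":[5,30,0],"rot":[0,0,0]},{"linear":[5,22,0],"rot":[0,0,0]},{"linear":[0,0,0],"rot":[0,0,0]},{"linear":[0,0,0],"rot":[0,0,0]},{"linear":[0,0,0],"rot":[0,0,0]}]}}

```text
time: 2.4
position: [0.5387, 0.0882, 0.3307]
eef_rot: [0.0, 0.881, 0.474, -0.001]
ft_force: [0.4, 0.3, 0.7]
grip_width: 0.0497
grip_force: 0.0
```

```bash
python3 - <<'E'
from h import *
s=sense();print(s["position"],s["time"],s["q"].round(2),s["eef_rot"].round(4))
c=cam("wrist");np.savez("w2.npz",*c);I=read_camera("wrist");cv2.imwrite("pics/w2.png",I[:,:,::-1])
print(proj(c,[.574,.139,.195]))
E
```

```text
[0.53868937 0.08815463 0.33071754] 2.4 [ 0.09  0.21  1.4  -0.    1.54  0.67] [ 2.000e-04  8.806e-01  4.739e-01 -9.000e-04]
[316.17285252 134.9952364 ]
```

View pics/w2.png

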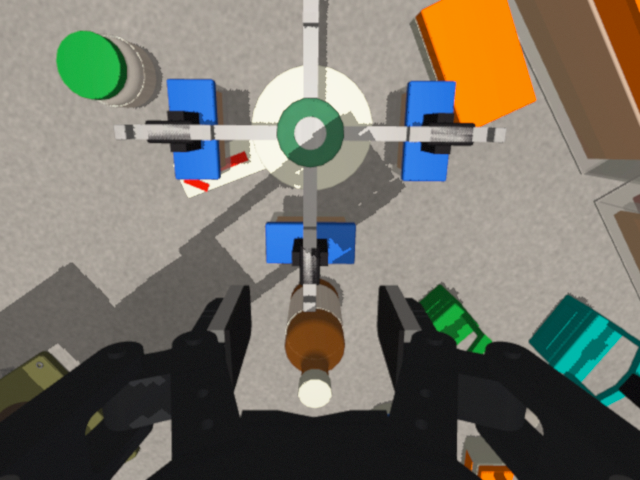

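Wrist view: hub at (310,132), empty branch going straight up, kit branch ends at (117,131) and (506,134). The red arrow is partly visible at (197,185) and (238,158), and the tongue's end corner is at (188,196).

```bash
python3 - <<'E'
from h import *
z=np.load("w2.npz");c=[z[k] for k in z.files]
I=cv2.imread("pics/w2.png");hs=cv2.cvtColor(I,cv2.COLOR_BGR2HSV)
ang=lambda v:np.degrees(np.arctan2(v[1],v[0])).round(2)
g=((hs[...,0]>65)&(hs[...,0]<90)&(hs[...,1]>80)).astype(np.uint8);g[:,:260]=0;g[:,360:]=0;g[200:]=0
cn=max(cv2.findContours(g,0,2)[0],key=cv2.contourArea);e=cv2.minEnclosingCircle(cn);print(e)
h=plane(c,e[0],.195);print("hub",h)
# foot disc: white circle edges
for n,u in(("L",(117,131)),("R",(506,134)),("U",(311,5))):
  x=plane(c,u,.190);print(n,x,ang(x-h),np.linalg.norm(x-h))
m=(((hs[...,0]<5)|(hs[...,0]>174))&(hs[...,1]>140)&(hs[...,2]>90)).astype(np.uint8)
k,l,st,ce=cv2.connectedComponentsWithStats(m)
for i in range(1,k):
  if 170<ce[i][0]<260 and st[i,4]>15 and ce[i][1]<230:
    x=plane(c,ce[i],.006);print(ce[i],st[i],ang(x-h),np.linalg.norm((x-h)[:2]))
    r=cv2.minAreaRect(cv2.findContours((l==i).astype(np.uint8),0,2)[0][0]);P=[plane(c,p,.006) for p in cv2.boxPoints(r)]
    print([(ang(P[(j+1)%4]-P[j]),np.linalg.norm(P[(j+1)%4]-P[j]).round(3)) for j in range(2)])
for a in(163,165,167):
  d=np.array([np.cos(np.radians(a)),np.sin(np.radians(a))]);n=np.array([-d[1],d[0]])
  print(a,[proj(c,np.r_[h[:2]+d*.17+n*k,.006]).round() for k in(.022,-.022)])
E
```

```text
((310.1051025390625, 132.03831481933594), 34.10343933105469)
hub [0.57156762 0.14299617 0.195     ]
L [0.45760043 0.21896364 0.19      ] 146.31 0.13705684123549167
R [0.68682115 0.06522408 0.19      ] -34.01 0.13912898139614635
U [0.61630272 0.20942676 0.19      ] 56.04 0.08024494697513537
[237.76923077 158.69230769] [230 152  18  15 169] 167.54 0.0943163395495309
[(np.float64(-13.59), np.float64(0.023)), (np.float64(-104.95), np.float64(0.011))]
[197.77358491 184.01886792] [184 180  25  12 159] 171.42 0.15223888932071883
[(np.float64(30.39), np.float64(0.01)), (np.float64(-55.85), np.float64(0.029))]
163 [array([183., 188.]), array([169., 153.])]
165 [array([185., 193.]), array([170., 158.])]
167 [array([188., 197.]), array([172., 163.])]
```

{"fn": "apply_moves", "kwargs": {"targets": [{"linear":[18,27,0],"rot":[0,0,-0.007]},{"linear":[18,28,0],"rot":[0,0,0]},{"linear":[18,27,0],"rot":[0,0,0]},{"linear":[18,28,-20],"rot":[0,0,0]},{"linear":[17,27,-20],"rot":[0,0,0]},{"linear":[0,0,-30],"rot":[0,0,0]},{"linear":[0,0,-30],"rot":[0,0,0]},{"linear":[0,0,-25],"rot":[0,0,0]},{"linear":[0,0,-20],"rot":[0,0,0]},{"linear":[0,0,-20],"rot":[0,0,0]},{"linear":[0,0,0],"rot":[0,0,0]},{"linear":[0,0,0],"rot":[0,0,0]}]}}

```text
time: 3.45
position: [0.6277, 0.2246, 0.1652]
eef_rot: [-0.0, 0.882, 0.47, -0.002]
ft_force: [-0.4, 0.0, 1.2]
grip_width: 0.0502
grip_force: 0.0
```

{"fn": "apply_moves", "kwargs": {"targets": [{"linear":[0,0,0],"rot":[0,0,0]},{"linear":[0,0,0],"rot":[0,0,0]},{"linear":[0,0,0],"rot":[0,0,0]},{"linear":[0,0,0],"rot":[0,0,0]},{"linear":[0,0,0],"rot":[0,0,0]},{"linear":[0,0,0],"rot":[0,0,0]},{"linear":[0,0,0],"rot":[0,0,0]},{"linear":[0,0,0],"rot":[0,0,0]}], "jaw": 5, "newtons": 20}}

```text
time: 4.12
position: [0.6291, 0.2269, 0.1683]
eef_rot: [0.0, 0.882, 0.471, 0.001]
ft_force: [-0.6, -0.9, 5.7]
grip_width: 0.0098
grip_force: 22.7
```

```bash
python3 - <<'E'
from h import *
s=sense();p=s["position"];q=s["eef_rot"];print(p,s["time"],s["ft_force"],s["grip_width"],s["grip_force"])
print("phi",np.degrees(2*np.arctan2(q[2],q[1])))
# rows of a turn of 110.3 deg about hub, cumulative positions
h=np.array([.572,.142]);N=18
v=p[:2]-h;r=np.linalg.norm(v);a0=np.arctan2(v[1],v[0]);print(r,np.degrees(a0))
da=np.radians(166.5)-a0;P=[h+r*np.array([np.cos(a0+da*k/N),np.sin(a0+da*k/N)]) for k in range(N+1)]
print(da/N);print((np.diff(P,axis=0)*1000).round(1).tolist())
E
```

```text
[0.62906911 0.22687111 0.16828097] 4.1167 [-0.56368442 -0.92737443  5.70394776] 0.009802866148929978 22.738654017448425
phi 56.23806150778431
0.10227408075421769 56.082287707430595
0.10706403511250846
[[-9.4, 5.6], [-9.9, 4.6], [-10.4, 3.5], [-10.7, 2.4], [-10.9, 1.2], [-10.9, 0.0], [-10.9, -1.1], [-10.7, -2.3], [-10.4, -3.4], [-10.0, -4.5], [-9.4, -5.6], [-8.8, -6.5], [-8.0, -7.4], [-7.2, -8.2], [-6.3, -9.0], [-5.3, -9.6], [-4.2, -10.1], [-3.1, -10.5]]
```

{"fn": "apply_moves", "kwargs": {"targets": [{"linear":[-9.4,5.6,0],"rot":[0,0,0.107]},{"linear":[-9.9,4.6,0],"rot":[0,0,0.107]},{"linear":[-10.4,3.5,0],"rot":[0,0,0.107]},{"linear":[-10.7,2.4,0],"rot":[0,0,0.107]},{"linear":[-10.9,1.2,0],"rot":[0,0,0.107]},{"linear":[-10.9,0,0],"rot":[0,0,0.107]},{"linear":[-10.9,-1.1,0],"rot":[0,0,0.107]},{"linear":[-10.7,-2.3,0],"rot":[0,0,0.107]},{"linear":[-10.4,-3.4,0],"rot":[0,0,0.107]}], "newtons": 35}}

```text
time: 4.87
position: [0.5349, 0.2379, 0.1683]
eef_rot: [0.001, 0.561, 0.828, 0.002]
ft_force: [0.6, -0.5, 6.7]
grip_width: 0.009
grip_force: 36.9
```

{"fn": "apply_moves", "kwargs": {"targets": [{"linear":[-10.0,-4.5,0],"rot":[0,0,0.107]},{"linear":[-9.4,-5.6,0],"rot":[0,0,0.107]},{"linear":[-8.8,-6.5,0],"rot":[0,0,0.107]},{"linear":[-8.0,-7.4,0],"rot":[0,0,0.107]},{"linear":[-7.2,-8.2,0],"rot":[0,0,0.107]},{"linear":[-6.3,-9.0,0],"rot":[0,0,0.107]},{"linear":[-5.3,-9.6,0],"rot":[0,0,0.107]},{"linear":[-4.2,-10.1,0],"rot":[0,0,0.107]},{"linear":[-3.1,-10.5,0],"rot":[0,0,0.107]},{"linear":[0,0,0],"rot":[0,0,0]},{"linear":[0,0,0],"rot":[0,0,0]},{"linear":[0,0,0],"rot":[0,0,0]}]}}

```text
time: 5.87
position: [0.4724, 0.1661, 0.1683]
eef_rot: [0.001, 0.116, 0.993, 0.001]
ft_force: [-2.6, 0.1, 9.2]
grip_width: 0.0095
grip_force: 37.2
```

```bash
python3 - <<'E'
from h import *
s=sense();p=s["position"];q=s["eef_rot"];print(p,s["time"],s["ft_force"],s["wrist_torque"],s["grip_width"],s["grip_force"])
print("phi",np.degrees(2*np.arctan2(q[2],q[1])),s["q"].round(2))
c=cam("wrist");np.savez("w3.npz",*c);I=read_camera("wrist");cv2.imwrite("pics/w3.png",I[:,:,::-1])
E
```

```text
[0.47237316 0.16607055 0.16828539] 5.8667 [-2.58502881  0.11165229  9.23362275] [-0.01361759  0.46697164  0.24517254] 0.009522660740223428 37.20908761024475
phi 166.64171645954846 [ 0.25  0.26  1.75  0.    1.13 -1.08]
```

View pics/w3.png

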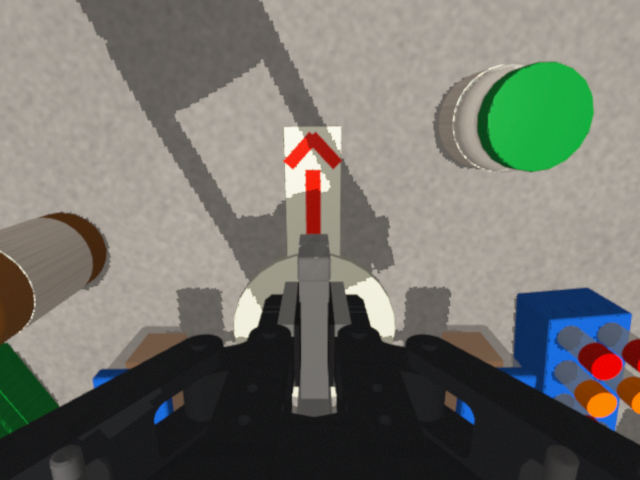

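The branch lies over the shaft. The arrow tip is at (312,135), the shaft at (313,200), and the tongue edges are near x=285 and x=341. I'll compare the two directions.

```bash
python3 - <<'E'
from h import *
z=np.load("w3.npz");c=[z[k] for k in z.files]
I=cv2.imread("pics/w3.png");hs=cv2.cvtColor(I,cv2.COLOR_BGR2HSV)
ang=lambda v:np.degrees(np.arctan2(v[1],v[0])).round(2)
m=(((hs[...,0]<5)|(hs[...,0]>174))&(hs[...,1]>140)&(hs[...,2]>70))
P=[]
for y in range(178,230,3):
  x=np.flatnonzero(m[y,290:340])+290
  if len(x)>8:P.append(plane(c,((x[0]+x[-1])/2,y),.0065))
P=np.array(P)[:,:2];vx,vy,x0,y0=cv2.fitLine(P.astype(np.float32),cv2.DIST_L2,0,0,0).ravel()
d=np.array([vx,vy])*np.sign(-vx);print("shaft dir",ang(d),x0,y0)
for h in([.572,.142],[.5716,.143],[.5737,.1394]):
  n=np.array([-d[1],d[0]]);print(h,"offset of axis from shaft line mm",(np.array(h)-[x0,y0])@n*1000, "ang from hub",ang(P.mean(0)-h))
# stop end face centre & bar
g=I[...,0].astype(int)
for y,zz in((236,.202),(252,.19)):
  print(I[y,290:340:3].mean(1).astype(int))
x=plane(c,(314.5,236),.202);print("outer stop",x,ang(x[:2]-[.572,.142]),np.linalg.norm(x[:2]-[.572,.142]))
E
```

```text
shaft dir 167.36 0.46385005 0.16720988
[0.572, 0.142] offset of axis from shaft line mm 0.9393842683797503 ang from hub 166.88
[0.5716, 0.143] offset of axis from shaft line mm 0.051115034676125375 ang from hub 167.34
[0.5737, 0.1394] offset of axis from shaft line mm 3.10449690387301 ang from hub 165.79
[151 150 150 129  83  82  83  83  78  77  83  82  82 148 149 149 148]
[149 149 148  81  77  76  78  78  81  81  82  83  78 103 145 148 147]
outer stop [0.43557081 0.17452405 0.202     ] 166.59 0.14025240889373897
```

{"fn": "apply_moves", "kwargs": {"targets": [{"linear":[-0.2,-0.8,0],"rot":[0,0,0.008]},{"linear":[0,0,0],"rot":[0,0,0]},{"linear":[0,0,0],"rot":[0,0,0]}]}}

```text
time: 6.17
position: [0.4724, 0.166, 0.1683]
eef_rot: [0.001, 0.113, 0.994, 0.001]
ft_force: [-2.7, 2.0, 10.0]
grip_width: 0.0091
grip_force: 37.1
```

{"fn": "apply_moves", "kwargs": {"targets": [{"linear":[0,0,0],"rot":[0,0,0]},{"linear":[0,0,0],"rot":[0,0,0]},{"linear":[0,0,0],"rot":[0,0,0]},{"linear":[0,0,0],"rot":[0,0,0]},{"linear":[0,0,15],"rot":[0,0,0]},{"linear":[0,0,30],"rot":[0,0,0]},{"linear":[0,0,40],"rot":[0,0,0]},{"linear":[0,0,40],"rot":[0,0,0]},{"linear":[0,0,40],"rot":[0,0,0]},{"linear":[0,0,0],"rot":[0,0,0]}], "jaw": 50}}

```text
time: 7.0
position: [0.4758, 0.166, 0.3397]
eef_rot: [0.007, 0.113, 0.994, 0.003]
ft_force: [1.8, 0.3, 0.4]
grip_width: 0.0498
grip_force: 0.0
```

```bash
python3 - <<'E'
from h import *
s=sense();p=s["position"];q=s["eef_rot"];print(p,s["time"],s["ft_force"],s["grip_width"])
phi=np.degrees(2*np.arctan2(q[2],q[1]));print("phi",phi,"yang",phi-90,s["q"].round(2))
E
```

```text
[0.47582015 0.16599903 0.33967037] 7.0 [1.84453979 0.31698506 0.43389679] 0.04975470716432682
phi 167.06631078129055 yang 77.06631078129055 [ 0.25  0.13  1.47 -0.    1.52 -1.09]
```

{"fn": "apply_moves", "kwargs": {"targets": [{"linear":[2,-25,0],"rot":[0,0,-0.03]},{"linear":[2,-40,0],"rot":[0,0,-0.03]},{"linear":[3,-40,0],"rot":[0,0,-0.03]},{"linear":[3,-40,0],"rot":[0,0,-0.03]},{"linear":[3,-40,0],"rot":[0,0,-0.03]},{"linear":[3,-40,0],"rot":[0,0,-0.03]},{"linear":[3,-40,0],"rot":[0,0,-0.03]},{"linear":[3,-40,0],"rot":[0,0,-0.03]},{"linear":[3,-40,0],"rot":[0,0,-0.03]},{"linear":[3,-40,0],"rot":[0,0,-0.03]},{"linear":[3,-40,0],"rot":[0,0,-0.03]},{"linear":[3,-40,0],"rot":[0,0,-0.029]}]}}

```text
time: 8.0
position: [0.5051, -0.3021, 0.3307]
eef_rot: [-0.0, 0.289, 0.957, 0.0]
ft_force: [0.6, 0.7, -0.7]
grip_width: 0.05
grip_force: 0.0
```

{"fn": "apply_moves", "kwargs": {"targets": [{"linear":[2,-40,0],"rot":[0,0,0]},{"linear":[0,-35,0],"rot":[0,0,0]},{"linear":[0,-21,0],"rot":[0,0,0]},{"linear":[0,0,0],"rot":[0,0,0]},{"linear":[0,0,-30],"rot":[0,0,0]},{"linear":[0,0,-30],"rot":[0,0,0]},{"linear":[0,0,-30],"rot":[0,0,0]},{"linear":[0,0,-20],"rot":[0,0,0]},{"linear":[0,0,0],"rot":[0,0,0]},{"linear":[0,0,0],"rot":[0,0,0]}]}}

```text
time: 8.83
position: [0.5069, -0.3948, 0.2199]
eef_rot: [-0.002, 0.288, 0.958, 0.001]
ft_force: [-0.3, -0.4, 1.6]
grip_width: 0.05
grip_force: 0.0
```

```bash
python3 - <<'E'
from h import *
s=sense();p=s["position"];q=s["eef_rot"];print(p,s["time"],s["ft_force"],s["grip_width"])
phi=np.degrees(2*np.arctan2(q[2],q[1]));print("phi",phi,"yang",phi-90,s["q"].round(2))
I=read_camera("side");A=read_camera("scene")
w=read_camera("wrist")
g=np.hstack([cv2.resize(w,(400,300)),cv2.resize(I[110:260,290:490],(400,300))]);cv2.imwrite("pics/w4.png",g[:,:,::-1])
E
```

```text
[ 0.50690562 -0.39484339  0.21989738] 8.8333 [-0.27598026 -0.37066482  1.56034405] 0.04998686017644426
phi 146.51990004837177 yang 56.51990004837177 [-0.73  0.41  1.37  0.    1.36 -1.71]
```

View pics/w4.png

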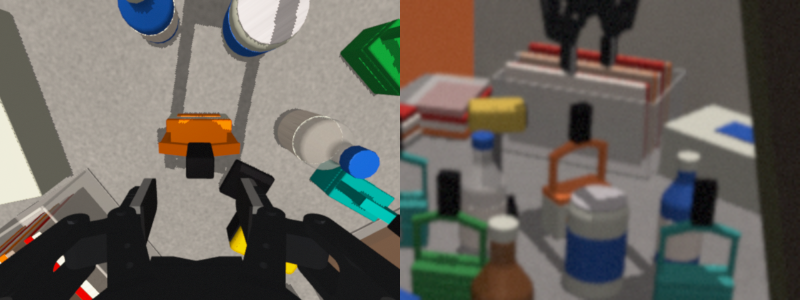

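The wrist view shows the grip block centred between the fingers, and the orange carrier under the tool. I go down and grip.

{"fn": "apply_moves", "kwargs": {"targets": [{"linear":[4.5,0,-15],"rot":[0,0,0]},{"linear":[0,0,-25],"rot":[0,0,0]},{"linear":[0,0,-20],"rot":[0,0,0]},{"linear":[0,0,-14],"rot":[0,0,0]},{"linear":[0,0,-10],"rot":[0,0,0]},{"linear":[0,0,0],"rot":[0,0,0]},{"linear":[0,0,0],"rot":[0,0,0]}]}}

```text
time: 9.57
position: [0.5126, -0.3965, 0.1383]
eef_rot: [0.001, 0.288, 0.958, -0.0]
ft_force: [-0.2, -0.4, 0.8]
grip_width: 0.0502
grip_force: 0.0
```

{"fn": "apply_moves", "kwargs": {"targets": [{"linear":[0,0,0],"rot":[0,0,0]},{"linear":[0,0,0],"rot":[0,0,0]},{"linear":[0,0,0],"rot":[0,0,0]},{"linear":[0,0,0],"rot":[0,0,0]},{"linear":[0,0,0],"rot":[0,0,0]},{"linear":[0,0,0],"rot":[0,0,0]}], "jaw": 10, "newtons": 50}}

```text
time: 10.07
position: [0.5132, -0.3966, 0.139]
eef_rot: [0.002, 0.288, 0.958, -0.0]
ft_force: [1.2, 2.1, 5.3]
grip_width: 0.0236
grip_force: 50.2
```

{"fn": "apply_moves", "kwargs": {"targets": [{"linear":[0,0,10],"rot":[0,0,0]},{"linear":[0,0,20],"rot":[0,0,0]},{"linear":[0,0,0],"rot":[0,0,0]},{"linear":[0,0,0],"rot":[0,0,0]}]}}

```text
time: 10.4
position: [0.5125, -0.3967, 0.1682]
eef_rot: [0.001, 0.288, 0.958, -0.001]
ft_force: [-0.3, 0.1, -3.3]
grip_width: 0.0238
grip_force: 49.5
```

{"fn": "apply_moves", "kwargs": {"targets": [{"linear":[0,0,20],"rot":[0,0,0]},{"linear":[0,0,32],"rot":[0,0,0]},{"linear":[0,0,32],"rot":[0,0,0]},{"linear":[0,0,32],"rot":[0,0,0]},{"linear":[0,0,32],"rot":[0,0,0]},{"linear":[0,0,32],"rot":[0,0,0]},{"linear":[0,0,25],"rot":[0,0,0]},{"linear":[-2,10,15],"rot":[0,0,0]},{"linear":[-4,20,5],"rot":[0,0,0.018]},{"linear":[-6,29,0],"rot":[0,0,0.02]},{"linear":[-6,29,0],"rot":[0,0,0.02]},{"linear":[-6,29,0],"rot":[0,0,0.02]}]}}

```text
time: 11.4
position: [0.4864, -0.2763, 0.3898]
eef_rot: [-0.002, 0.25, 0.968, 0.001]
ft_force: [0.6, 0.9, -3.5]
grip_width: 0.0233
grip_force: 49.8
```

{"fn": "apply_moves", "kwargs": {"targets": [{"linear":[-6,29,0],"rot":[0,0,0.02]},{"linear":[-6,29,0],"rot":[0,0,0.02]},{"linear":[-6,29,0],"rot":[0,0,0.02]},{"linear":[-6,29,0],"rot":[0,0,0.02]},{"linear":[-6,29,0],"rot":[0,0,0.02]},{"linear":[-6,29,0],"rot":[0,0,0.02]},{"linear":[-6,29,0],"rot":[0,0,0.02]},{"linear":[-6,29,0],"rot":[0,0,0.02]},{"linear":[-6,29,0],"rot":[0,0,0.02]},{"linear":[-6,29,0],"rot":[0,0,0.02]},{"linear":[-6,29,0],"rot":[0,0,0.02]},{"linear":[-6,29,0],"rot":[0,0,0.02]}]}}

```text
time: 12.4
position: [0.4131, 0.0707, 0.3901]
eef_rot: [-0.002, 0.132, 0.991, -0.0]
ft_force: [0.5, -0.1, -3.2]
grip_width: 0.0235
grip_force: 49.7
```

{"fn": "apply_moves", "kwargs": {"targets": [{"linear":[-6,29,0],"rot":[0,0,0.02]},{"linear":[-6,29,0],"rot":[0,0,0.02]},{"linear":[-6,29,0],"rot":[0,0,0]},{"linear":[-2,18,0],"rot":[0,0,0]},{"linear":[0,0,0],"rot":[0,0,0]},{"linear":[0,0,0],"rot":[0,0,0]},{"linear":[0,0,0],"rot":[0,0,0]}]}}

```text
time: 12.98
position: [0.3947, 0.1734, 0.3909]
eef_rot: [-0.001, 0.113, 0.994, -0.001]
ft_force: [0.4, -0.1, -3.8]
grip_width: 0.0236
grip_force: 50.3
```

```bash
python3 - <<'E'
from h import *
s=sense();p=s["position"];q=s["eef_rot"];print(p,s["time"],s["ft_force"],s["grip_width"])
phi=np.degrees(2*np.arctan2(q[2],q[1]));print("phi",phi,s["q"].round(2))
c=cam("wrist");A=read_camera("scene");I=read_camera("side");w=read_camera("wrist")
np.savez("w5.npz",*c);cv2.imwrite("pics/s5.png",A[:,:,::-1]);cv2.imwrite("pics/w5w.png",w[:,:,::-1]);cv2.imwrite("pics/d5.png",I[:,:,::-1])
g=np.hstack([cv2.resize(A[120:300,300:540],(400,300)),cv2.resize(I[100:400,100:500],(400,300))])
g=np.vstack([g,np.hstack([cv2.resize(w,(400,300)),np.zeros((300,400,3),np.uint8)])]);cv2.imwrite("pics/g5.png",g[:,:,::-1])
E
```

```text
[0.39467567 0.17340185 0.39092818] 12.9833 [ 0.44723296 -0.10971746 -3.82697034] 0.02360402824288317
phi 167.07058314632468 [ 0.32  0.01  1.48 -0.    1.65 -1.03]
```

View pics/g5.png

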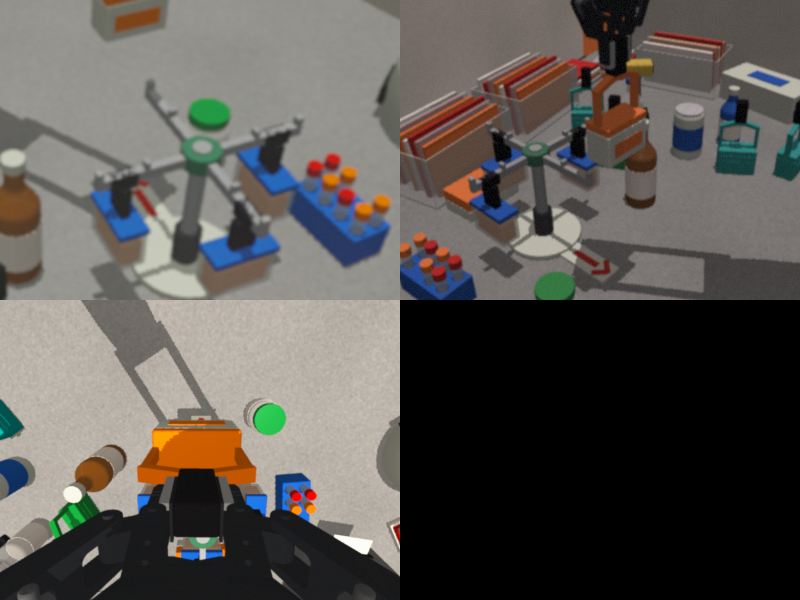

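The carrier hangs straight in the grip; the branch's outer stop is at scene crop (150,88), with kit ends at (100,178) and (298,122). I check the branch bearing.

```bash
python3 - <<'E'
from h import *
s,d=cam("scene"),cam("side")
S=lambda x,y:(300+x*.6,120+y*.6); D=lambda x,y:(100+x-400,100+y)
ang=lambda v:np.degrees(np.arctan2(v[1],v[0])).round(1)
h=plane(s,S(203,144),.195);print(h)
for n,u in(("empty",(151,84)),("left",(99,181)),("right",(298,122))):
  x=plane(s,S(*u),.202);print(n,x.round(4),ang(x-h),np.linalg.norm((x-h)[:2]))
I=cv2.imread("pics/s5.png")
hs=cv2.cvtColor(I,cv2.COLOR_BGR2HSV);m=(((hs[...,0]<6)|(hs[...,0]>174))&(hs[...,1]>110)&(hs[...,2]>70)).astype(np.uint8)
J=cv2.imread("pics/d5.png");hs=cv2.cvtColor(J,cv2.COLOR_BGR2HSV);m=(((hs[...,0]<6)|(hs[...,0]>174))&(hs[...,1]>110)&(hs[...,2]>60)).astype(np.uint8)
hd=plane(d,D(537,148),.195);print("side hub",hd)
a,b=plane(d,D(577,252),.006),plane(d,D(597,267),.006);print("shaft",ang(b-a),ang(a-hd),ang(b-hd))
for u in((467,182),(499,132),(585,130)):
  x=plane(d,D(*u),.202);print(x.round(3),ang(x-hd),np.linalg.norm((x-hd)[:2]))
E
```

```text
[0.56734812 0.14932753 0.195     ]
empty [0.4514 0.169  0.202 ] 170.4 0.11761601892133526
left [0.5533 0.0091 0.202 ] -95.7 0.14097065468900594
right [0.6078 0.26   0.202 ] 69.9 0.1177903163561878
side hub [0.57191142 0.13681613 0.195     ]
shaft 162.5 166.0 164.7
[0.601 0.277 0.202] 78.3 0.1436309488286243
[0.66  0.131 0.202] -3.9 0.0879636814745772
[0.524 0.055 0.202] -120.5 0.09533698361466642
```

{"fn": "apply_moves", "kwargs": {"targets": [{"linear":[2,9.5,-10],"rot":[0,0,0]},{"linear":[0,0,-25],"rot":[0,0,0]},{"linear":[0,0,-30],"rot":[0,0,0]},{"linear":[0,0,-30],"rot":[0,0,0]},{"linear":[0,0,-25],"rot":[0,0,0]},{"linear":[0,0,-20],"rot":[0,0,0]},{"linear":[0,0,-14],"rot":[0,0,0]},{"linear":[0,0,0],"rot":[0,0,0]},{"linear":[0,0,0],"rot":[0,0,0]},{"linear":[0,0,0],"rot":[0,0,0]}]}}

```text
time: 13.97
position: [0.399, 0.1837, 0.2389]
eef_rot: [0.001, 0.113, 0.994, 0.0]
ft_force: [-0.8, 0.2, -3.3]
grip_width: 0.0236
grip_force: 50.3
```

```bash
python3 - <<'E'
from h import *
s=sense();p=s["position"];q=s["eef_rot"];print(p,s["time"],s["ft_force"],s["grip_width"])
phi=np.degrees(2*np.arctan2(q[2],q[1]));print("phi",phi,s["q"].round(2))
A=read_camera("scene");I=read_camera("side")
g=np.hstack([cv2.resize(A[110:260,310:510],(400,300),interpolation=2),cv2.resize(I[160:310,180:380],(400,300),interpolation=2)]);cv2.imwrite("pics/g6.png",g[:,:,::-1])
E
```

```text
[0.39895705 0.18368271 0.23894459] 13.9667 [-0.80785121  0.18799048 -3.26504876] 0.02360377568435816
phi 166.97345698899028 [ 0.34  0.11  1.76  0.    1.28 -1.01]
```

View pics/g6.png

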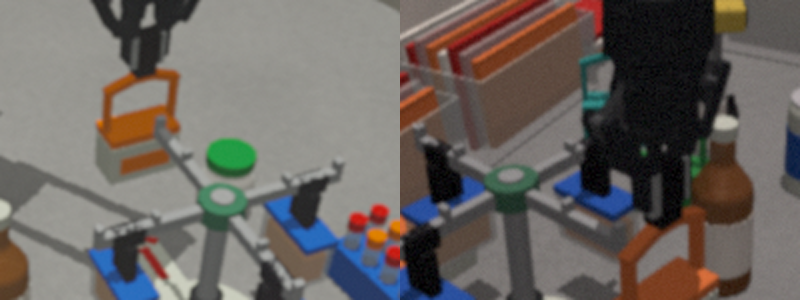

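{"fn": "apply_moves", "kwargs": {"targets": [{"linear":[7,-2,0],"rot":[0,0,0]},{"linear":[8,-2,0],"rot":[0,0,0]},{"linear":[8,-2,0],"rot":[0,0,0]},{"linear":[8,-2,0],"rot":[0,0,0]},{"linear":[8,-2,0],"rot":[0,0,0]},{"linear":[0,0,0],"rot":[0,0,0]}]}}

```text
time: 14.57
position: [0.4398, 0.1731, 0.2385]
eef_rot: [0.001, 0.114, 0.994, 0.0]
ft_force: [1.2, 0.0, -3.5]
grip_width: 0.0236
grip_force: 50.3
```

{"fn": "apply_moves", "kwargs": {"targets": [{"linear":[8,-2,0],"rot":[0,0,0]},{"linear":[8,-2,0],"rot":[0,0,0]},{"linear":[8,-2,0],"rot":[0,0,0]},{"linear":[8,-2,0],"rot":[0,0,0]},{"linear":[4,-1,0],"rot":[0,0,0]},{"linear":[0,0,0],"rot":[0,0,0]},{"linear":[0,0,0],"rot":[0,0,0]}]}}

```text
time: 15.15
position: [0.4731, 0.1644, 0.2381]
eef_rot: [-0.0, 0.113, 0.994, -0.0]
ft_force: [-0.5, -0.5, -3.1]
grip_width: 0.0235
grip_force: 50.4
```

{"fn": "apply_moves", "kwargs": {"targets": [{"linear":[0,0,-5],"rot":[0,0,0]},{"linear":[0,0,-5],"rot":[0,0,0]},{"linear":[0,0,-5],"rot":[0,0,0]},{"linear":[0,0,-4],"rot":[0,0,0]},{"linear":[0,0,0],"rot":[0,0,0]},{"linear":[0,0,0],"rot":[0,0,0]}]}}

```text
time: 15.65
position: [0.4726, 0.1644, 0.2188]
eef_rot: [-0.001, 0.113, 0.994, -0.0]
ft_force: [0.3, -0.1, -3.9]
grip_width: 0.0239
grip_force: 50.3
```

{"fn": "apply_moves", "kwargs": {"targets": [{"linear":[0,0,-2],"rot":[0,0,0]},{"linear":[0,0,-2],"rot":[0,0,0]},{"linear":[0,0,-1],"rot":[0,0,0]},{"linear":[0,0,0],"rot":[0,0,0]},{"linear":[0,0,0],"rot":[0,0,0]}]}}

```text
time: 16.07
position: [0.473, 0.1644, 0.2143]
eef_rot: [-0.0, 0.113, 0.994, -0.0]
ft_force: [0.1, 0.5, -2.6]
grip_width: 0.0236
grip_force: 50.4
```

{"fn": "apply_moves", "kwargs": {"targets": [{"linear":[0,0,-1],"rot":[0,0,0]},{"linear":[0,0,-1],"rot":[0,0,0]},{"linear":[0,0,0],"rot":[0,0,0]},{"linear":[0,0,0],"rot":[0,0,0]}]}}

```text
time: 16.4
position: [0.473, 0.1644, 0.2123]
eef_rot: [-0.0, 0.113, 0.994, -0.0]
ft_force: [-0.1, -0.6, -2.9]
grip_width: 0.0237
grip_force: 50.4
```

{"fn": "apply_moves", "kwargs": {"targets": [{"linear":[0,0,-1],"rot":[0,0,0]},{"linear":[0,0,0],"rot":[0,0,0]},{"linear":[0,0,0],"rot":[0,0,0]},{"linear":[0,0,0],"rot":[0,0,0]}]}}

```text
time: 16.73
position: [0.4731, 0.1644, 0.2113]
eef_rot: [-0.0, 0.113, 0.994, -0.0]
ft_force: [1.2, -0.4, -3.0]
grip_width: 0.0233
grip_force: 50.4
```

{"fn": "apply_moves", "kwargs": {"targets": [{"linear":[0,0,-0.7],"rot":[0,0,0]},{"linear":[0,0,0],"rot":[0,0,0]},{"linear":[0,0,0],"rot":[0,0,0]},{"linear":[0,0,0],"rot":[0,0,0]}]}}

```text
time: 17.07
position: [0.4732, 0.1645, 0.2109]
eef_rot: [0.0, 0.113, 0.994, 0.0]
ft_force: [-0.5, -0.5, -0.6]
grip_width: 0.0238
grip_force: 50.7
```

{"fn": "apply_moves", "kwargs": {"targets": [{"linear":[0,0,-0.5],"rot":[0,0,0]},{"linear":[0,0,0],"rot":[0,0,0]},{"linear":[0,0,0],"rot":[0,0,0]},{"linear":[0,0,0],"rot":[0,0,0]}], "newtons": 20}}

```text
time: 17.4
position: [0.4732, 0.1645, 0.2108]
eef_rot: [0.0, 0.113, 0.994, 0.0]
ft_force: [-2.5, -0.8, 5.2]
grip_width: 0.0235
grip_force: 51.5
```

{"fn": "apply_moves", "kwargs": {"targets": [{"linear":[0,0,0],"rot":[0,0,0]},{"linear":[0,0,0],"rot":[0,0,0]},{"linear":[0,0,0],"rot":[0,0,0]},{"linear":[0,0,0],"rot":[0,0,0]},{"linear":[0,0,0],"rot":[0,0,0]}], "jaw": 55}}

```text
time: 17.82
position: [0.4731, 0.1645, 0.2099]
eef_rot: [-0.0, 0.113, 0.994, -0.0]
ft_force: [0.1, 0.4, -0.5]
grip_width: 0.0553
grip_force: 0.0
```

{"fn": "apply_moves", "kwargs": {"targets": [{"linear":[0,0,8],"rot":[0,0,0]},{"linear":[0,0,20],"rot":[0,0,0]},{"linear":[0,0,30],"rot":[0,0,0]},{"linear":[0,0,35],"rot":[0,0,0]},{"linear":[0,0,35],"rot":[0,0,0]},{"linear":[0,0,30],"rot":[0,0,0]},{"linear":[0,0,0],"rot":[0,0,0]},{"linear":[0,0,0],"rot":[0,0,0]},{"linear":[0,0,0],"rot":[0,0,0]}]}}

```text
time: 18.57
position: [0.4727, 0.1644, 0.3679]
eef_rot: [-0.0, 0.113, 0.994, -0.0]
ft_force: [0.4, -0.1, -0.2]
grip_width: 0.0549
grip_force: 0.0
```

```bash
python3 - <<'E'
from h import *
s=sense();print(s["position"],s["time"],s["ft_force"],s["grip_width"])
A=read_camera("scene");I=read_camera("side");c=cam("wrist");w=read_camera("wrist");np.savez("w7.npz",*c);cv2.imwrite("pics/w7w.png",w[:,:,::-1])
r=lambda x:cv2.resize(x,(400,300),interpolation=2)
g=np.vstack([np.hstack([r(A[110:260,310:510]),r(I[180:330,180:380])]),np.hstack([r(w[200:480,130:503]),r(w)])]);cv2.imwrite("pics/g7.png",g[:,:,::-1])
E
```

```text
[0.47267362 0.16437019 0.36794537] 18.5667 [ 0.35782947 -0.12214867 -0.24315366] 0.05489665676498228
```

View pics/g7.png

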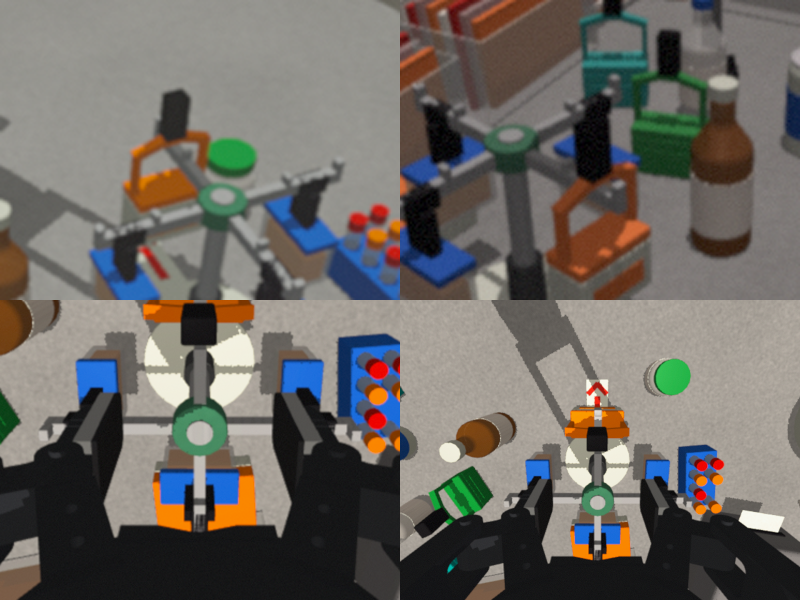

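The carrier hangs upright on the branch between the stops. The arrow tip, the branch and the hub line up in the wrist view at x≈597. Now a final numeric bearing check.

```bash
python3 - <<'E'
from h import *
z=np.load("w7.npz");c=[z[k] for k in z.files];I=cv2.imread("pics/w7w.png");hs=cv2.cvtColor(I,cv2.COLOR_BGR2HSV)
ang=lambda v:np.degrees(np.arctan2(v[1],v[0])).round(2)
g=((hs[...,0]>65)&(hs[...,0]<90)&(hs[...,1]>80)).astype(np.uint8);g[:280]=0;g[370:]=0;g[:,:270]=0;g[:,360:]=0
e=cv2.minEnclosingCircle(max(cv2.findContours(g,0,2)[0],key=cv2.contourArea));h=plane(c,e[0],.195);print("hub",e,h)
m=((hs[...,0]<5)|(hs[...,0]>174))&(hs[...,1]>140)&(hs[...,2]>70);m[:120]=0;m[175:]=0;m[:,:280]=0;m[:,350:]=0
ys,xs=np.nonzero(m);u=(xs.mean(),ys.mean());x=plane(c,u,.0065);print("arrow",u,ang(x-h))
# bar between grip block and hub: mid columns by gradient
P=[]
for y in range(236,288,3):
  r=I[y,285:345].mean(1);G=np.diff(cv2.GaussianBlur(r.reshape(1,-1),(3,1),0).ravel());
  if y%12==0:print(y,r[15:48].astype(int))
# grip block top
b=(I[205:240,290:340].max(2)<45).astype(np.uint8);k,l,st,ce=cv2.connectedComponentsWithStats(b);i=1+st[1:,4].argmax();q=ce[i]+[290,205];y=plane(c,q,.24);print("grip",q,st[i],y,ang(y-h),np.linalg.norm((y-h)[:2]))
# cross branches: bright row near columns
for X in(200,215,410,425):
  col=I[300:340,X].mean(1).astype(int);print(X,col)
E
```

```text
hub ((316.0, 317.34375), 27.531774520874023) [0.56617603 0.14386269 0.195     ]
arrow (np.float64(315.314606741573), np.float64(147.78426966292136)) 167.13
grip [314.84177215 222.34629295] [   9    0   33   35 1106] [0.46963987 0.16492935 0.24      ] 167.69 0.09880806552150316
200 [160 159 157 125  67  28  22  22  21  21  23  29  28  24  20  24  27  32
  31  21  20  21  21  22  28  42  59  70  77  79  81  87  75  40  23  21
  21  22  20  22]
215 [61 71 76 79 80 80 80 80 79 80 79 79 79 80 81 79 81 79 80 80 80 80 80 80
 80 80 79 77 72 61 53 42 44 52 57 56 58 64 68 70]
410 [80 81 80 81 80 81 80 80 80 81 79 80 80 80 80 80 81 80 81 80 80 79 74 67
 55 37 27 21 18 19 20 22 26 33 34 33 30 33 32 32]
425 [ 29  29  27  24  21  21  22  21  22  22  22  26  25  23  20  22  22  29
  29  25  34  54  69  78  78  80  81  79  80  79  80  92 104  87  46  26
  21  19  21  20]
```

```bash
python3 -c "
from station import *
print(hand_in())"
```

```text
the job is handed in; nothing more can be done
None
```

I turned the tree until its empty branch pointed along the arrow, to within about 1° as measured. The orange-and-white carrier now hangs straight on it between the stops, nothing else was touched as far as the pictures show, and I handed the job in at about 19 s of the 61 s allowed.

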